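Box a cast butterfly and snap the lid shut

ROBOT

A 6-joint arm with a two-finger parallel gripper is mounted at the origin on the work surface. World frame = base frame: x ahead of the robot, y to its left, z up, the work surface at z = 0. Lengths are in mm, angles in rad, forces in N, time in s.
With the tool pointing down it reaches from about 350 to 875 mm from the base axis. Payload 4.2 kg.
Tool frame: the origin (TCP) lies midway between the tips of the shut fingers; the grasp point (between the pads) lies 19 mm behind it (arm.tcp_to_grasp is the distance from the TCP to the grasp point, in mm); z points along the fingers, y is the line along which they close (so a half turn about z gives the same grasp; the last joint's range is limited). The gripper opens to 85 mm and grips with 20 to 120 N. Pads are 22 mm wide; open, the fingers measure 114 mm over their backs; the gripper's body (76 mm by 85 mm) begins 54 mm behind the grasp point. The pads swing forward as they close: fully open they stand 13 mm farther back than shut.
Start: joints at [1.474, 0.385, 0.008, 0, -1.194, -0.259], TCP at [217.68, 585.845, 231.312] pointing down, gripper open.
Joint ranges: [-3.14, 3.14], [-1.21, 2.06], [-1.07, 1.41], [-3.16, 2.05], [-2.99, -0.16], [-3.1, 3.1]. Speed limits (rad/s): [2.79, 2.79, 3.14, 3.14, 3.14, 3.14].

INTERFACE

Orientations are given as a unit quaternion [x, y, z, w].
In Python, from bench import arm gives the robot as it stands.
- The arm moves only by the tool arm_command, never from a script. Its argument "rows" is a list of rows, each a list of 2 entries, a list of its own where there are three numbers: the shift along the tool's x, y, z as a fraction of full scale, then the turn, a rotation vector about the tool's x, y, z as a fraction of full scale. In form: [[[x, y, z], [wx, wy, wz]], ...]. A call has 1 to 5 rows; each row is the pose to reach, as a shift and turn from the pose commanded when the call began, along the tool's axes at that moment, turning the shorter way round; what a row does not reach only later rows make up. Full scale, the value 1, is 0.25 m for a shift and 180 degrees for a turn. A row lasts 1/10 s, in which the tool goes at most 50 mm and 8.59 degrees, less where a joint would pass 70% of its speed; a pose out of reach is approached as far as the arm can. A call with a number of a shift or a turn outside -1 to 1 is refused whole. A call with a gripper value outside its range is refused whole. "grip" is the opening, from 0 (shut) to 1 (fully open), set as the call begins (left out, the last holds). The fingers move at their own pace and stop on an object; the grip force is fixed at half the most. Time passes only in rows, so rows that repeat a pose let the fingers close. It gives the time, the measured TCP pose, the force, the opening and the grip force at its end, in the units of the state.
- arm.read_state(): the state, without advancing time (a new reading comes with each control period).
- arm.get_image(name): name is "scene" or "top"; returns (picture, depth): 384x512x3 uint8, blue, green, red; 384x512 float32, mm along the optical axis (not along the pixel's ray), 0 where there is no reading.
- arm.camera_info(name): a dict with "fx", "fy", "cx", "cy" (pixels), "k1" (the pictures are not rectified: a ray, as slopes to the right and down, at radius r is drawn at 1 + k1 r^2 times it, then the intrinsics apply), "extrinsics" (4x4, takes a point from camera to world coordinates). Camera axes: x right, y down, z forward; pixel columns grow to the right and rows downward; lengths in mm; the calibration is good to about 2 mm. A picture is of the moment at which its call begins. camera_info takes no time and is no camera call.
- arm.job_done(): hands the job in; it is judged then, once.
Trained networks look in the newest picture that a camera, given by its name, has taken for a name from the list of things; names that differ only in an ending like _2 or _b are one class to them, and where a whole thing is asked for, a point or a joint stands for the part that bears it (a point fixed in the world has none). Each returns a list of dicts, best first, with "score" (0 to 1); they miss things now and then, are a little off and sometimes report something else, mostly with a low value. They report only what shows in the picture. A call takes as long as a camera call. They do not tell look-alikes from the thing itself.
- arm.spot_in(camera, query): "position" ([column, row] in pixels, amid what is visible of it).
The state is a dict: "clock": time; "joints": joint angles; "joint_vel": joint speeds; "joint_efforts": joint torques, N m; "position": TCP position; "ee_rot": TCP orientation; "contact_force": force on the tool from outside, world axes, zero at the start; "wrist_torque": the same for the moment, N m; "gripper_width": finger opening in mm; "grasp_force": force on a finger pad.
Only numpy, scipy, OpenCV 4.12 (cv2) and the standard library are available. Lean on these libraries where they do the work, as an engineer would, in place of code of your own. Each camera call takes 0.05 s, during which the arm holds its last target. There are 200 camera calls.

TASK

Lay the butterfly cast in the clear block flat in the blue specimen box, butterfly facing up, then swing the blue box's lid over and press it down until the catch snaps and holds it fully shut. Leave the grey box standing open and empty for the next specimen, and leave the bottle, the jar and the computer mouse where they are.

Things in the scene. Friction and masses are not known exactly. Their poses are not given: they have to be found in the camera images.
- specimen: loose clear resin block on a wooden base, a white and orange butterfly inside: 80 (x) x 55 (y) x 24 (z) mm, about 0.12 kg. Origin: centre of its underside; z up through the butterfly's upper side
- blue_box: specimen box fixed to the bench, blue plastic, 150 x 150 mm, 50 mm high, walls 5 mm, open top, white lined floor at z = 8 mm. Origin: centre of its underside; z up, x points from the hinge side (nearer the robot) to the catch side, y along the hinge. The specimen goes in here.
- blue_lid (a joint): blue lid's opening angle, rad: 0 shut, 1.57 upright, at most 1.9. Lid: 150 x 150 x 6 mm, clear in a blue frame; black thumb pad (44 x 50 x 6 mm) outside at the free edge, lip below. Stiff hinge: stays at any angle, 1 to 2 N moves it. At 0.11 rad the lip meets a sprung catch; about 8 N on the pad takes it past at 0.04, then it snaps to 0 and holds.
- blue_pad (a point): centre of the outer (when shut: upper) face of the blue lid's black thumb pad, the place to press; 145 mm from the hinge and 12 mm above the lid's underside. Moves with the lid, whose x axis points from the hinge to the free edge and whose z axis is the lid's outward normal. When shut it is at x = 70, z = 62 mm in the box's frame
- blue_hinge (a point): middle of the blue lid's hinge line, at x = -75, y = 0, z = 50 mm in the box's frame; axes as the box's
- grey_box: specimen box fixed to the bench, grey plastic, 150 x 150 mm, 50 mm high, walls 5 mm, open top, white lined floor at z = 8 mm. Origin: centre of its underside; z up, x points from the hinge side (nearer the robot) to the catch side, y along the hinge. Same make as the blue one, to be left open and empty.
- grey_lid (a joint): grey lid's opening angle, rad: 0 shut, 1.57 upright, at most 1.9. Lid: 150 x 150 x 6 mm, clear in a grey frame; black thumb pad (44 x 50 x 6 mm) outside at the free edge, lip below. Stiff hinge: stays at any angle, 1 to 2 N moves it. At 0.11 rad the lip meets a sprung catch; about 8 N on the pad takes it past at 0.04, then it snaps to 0 and holds.
- pump_bottle: loose white bottle with red cap, 64 mm diameter, 170 mm high, a bystander. Origin: centre of its underside
- jar: loose amber glass jar with white cap, 60 mm diameter, 65 mm high, a bystander. Origin: centre of its underside
- mouse: loose black computer mouse, 105 x 60 x 30 mm, a bystander. Origin: centre of its underside
Not all that is in view belongs to the job. Several things look just like the specimen: the one meant starts farthest to the robot's left.

How it is judged:
By the outcome, as a careful person would: the job done as asked, in the order asked, and still so for the second after the job is handed in, with the robot touching nothing.
It also fails if it takes over 58 s, if anything falls off the work surface, if the arm or the gripper's body presses on something with over 40 N, if the wrist force passes 120 N, or if a joint passes its speed limit or range.

## Working session

There is one attempt and no reset: what is moved stays moved. The work goes in short steps, Python scripts to look and compute and a tool call to move; the robot and the scene stay as the last step left them, time stands still between calls to the robot, and variables do not carry over. Pictures are saved under pics/ and viewed, at most 10 in all, crops included, and the job is handed in when it is done.

Besides the shell and the picture viewer there is one more tool, called after "Call:" as name([rows], argument=value, ...), one row to a line, values as JSON. arm_command: Moves the arm, as the interface text tells. Shift numbers are shares of 0.25 m and turn numbers shares of 180 degrees, none past 1 either way. Its arguments: {"type":"object","properties":{"rows":{"type":"array","items":{"type":"array"}},"grip":{"type":"number"}},"required":["rows"]}

```bash
ls; mkdir -p pics; cat > h.py <<'E'
import numpy as np,cv2
from bench import arm
from scipy.spatial.transform import Rotation as R
def world(cam,uv,depth=None,z=None):
    c=arm.camera_info(cam);K=np.array([[c['fx'],0,c['cx']],[0,c['fy'],c['cy']],[0,0,1.]])
    p=cv2.undistortPoints(np.array(uv,float).reshape(-1,1,2),K,np.array([c['k1'],0,0,0.]))[:,0]
    # exact model: r_d = r(1+k1 r^2)
    d=np.c_[p,np.ones(len(p))];T=np.array(c['extrinsics'])
    if z is not None:
        w=d@T[:3,:3].T; return T[:3,3]+w*((z-T[2,3])/w[:,2])[:,None]
    return (d*np.array(depth).reshape(-1,1))@T[:3,:3].T+T[:3,3]
def rel(target,quat=None):
    s=arm.read_state();r=R.from_quat(s['ee_rot'])
    return r.inv().apply(np.array(target)-s['position'])/250
E
python3 - <<'E'
from h import *
for n in('scene','top'):
    im,d=arm.get_image(n);cv2.imwrite(f'pics/{n}0.png',im);np.save(n+'_d.npy',d);cv2.imwrite(n+'.png',im)
    c=arm.camera_info(n);print({k:v for k,v in c.items() if k!='extrinsics'},np.round(c['extrinsics'],3).tolist())
    for q in['specimen','blue_box','grey_box','blue_pad','pump_bottle','jar','mouse']:
        for o in arm.spot_in(n,q)[:5]:
            u,v=map(int,np.round(o['position'])); print(n,q,round(o['score'],2),u,v,np.round(world(n,[[u,v]],d[v,u])).tolist())
s=arm.read_state();print(s)
E
```

```text
pics
{'fx': 397.64946013210465, 'fy': 397.64946013210465, 'cx': 252.46732674954416, 'cy': 181.74194659150862, 'k1': -0.0027380313697682773} [[-0.027, 0.749, -0.662, 1402.67], [1.0, 0.011, -0.029, 43.647], [-0.014, -0.662, -0.749, 1073.355], [0.0, 0.0, 0.0, 1.0]]
scene specimen 0.91 256 191 [[522.0, 17.0, 29.0]]
scene specimen 0.84 158 149 [[318.0, -360.0, 28.0]]
scene specimen 0.58 121 157 [[447.0, -448.0, 113.0]]
scene blue_box 0.66 311 178 [[440.0, 213.0, 8.0]]
scene grey_box 0.63 187 182 [[499.0, -222.0, 45.0]]
scene blue_pad 0.95 311 151 [[445.0, 199.0, 148.0]]
scene pump_bottle 0.66 120 160 [[453.0, -452.0, 104.0]]
scene jar 0.85 264 244 [[759.0, 46.0, 66.0]]
scene mouse 0.9 372 175 [[440.0, 427.0, 27.0]]
scene mouse 0.39 182 163 [[493.0, -227.0, 133.0]]
{'fx': 427.9034367855473, 'fy': 427.9034367855473, 'cx': 251.53732361847378, 'cy': 197.3989395652015, 'k1': 0.04448432512950595} [[0.009, -0.984, 0.178, 257.861], [-1.0, -0.01, -0.007, 0.603], [0.009, -0.178, -0.984, 1469.676], [0.0, 0.0, 0.0, 1.0]]
top specimen 0.92 242 206 [[489.0, 22.0, 24.0]]
top specimen 0.85 356 268 [[284.
[... 348 characters left out ...]
734e+00,  3.84637434e-01,  7.90116916e-03,  8.80668023e-06,
       -1.19400773e+00, -2.58600783e-01]), 'joint_vel': array([ 6.61884222e-05,  6.89934104e-04,  1.95758727e-04, -5.91197960e-04,
        6.39409398e-04, -1.05468054e-03]), 'joint_efforts': array([ 6.96112747e-04, -3.92027235e+01,  1.88610005e+01,  4.19029579e+00,
       -2.32401635e-04, -6.70789206e-06]), 'position': array([217.67738477, 585.84100664, 231.35164593]), 'ee_rot': array([ 9.84218677e-01, -1.76956477e-01,  1.97180652e-06, -2.64096847e-05]), 'contact_force': array([0.3615282 , 0.24540472, 0.69596535]), 'wrist_torque': array([-0.036418  ,  0.01428091, -0.00395055]), 'grasp_force': 0.0, 'gripper_width': 85.30322425188692}
```

View pics/scene0.png

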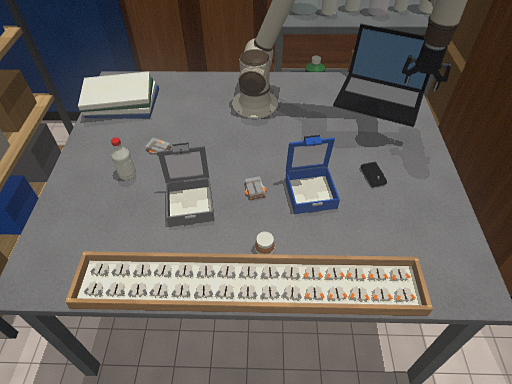

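View pics/top0.png

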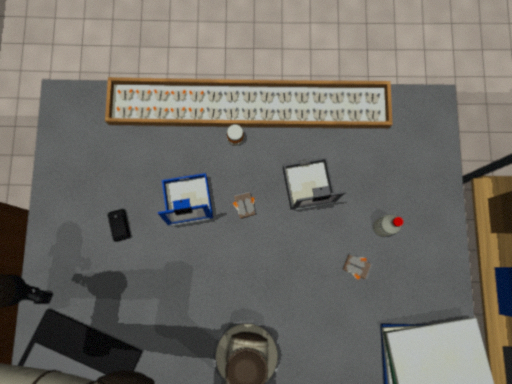

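```bash
cat >> h.py <<'E'
def proj(cam,P):
    c=arm.camera_info(cam);T=np.linalg.inv(np.array(c['extrinsics']))
    q=np.atleast_2d(P)@T[:3,:3].T+T[:3,3];x=q[:,:2]/q[:,2:];x=x*(1+c['k1']*(x**2).sum(1,keepdims=True))
    return x*[c['fx'],c['fy']]+[c['cx'],c['cy']]
def cloud(cam,d):
    v,u=np.mgrid[:384,:512];return world(cam,np.c_[u.ravel(),v.ravel()],d.ravel()).reshape(384,512,3)
E
python3 - <<'E'
from h import *
th=np.linspace(0,2*np.pi,60)
tiles=[]
for n in('scene','top'):
    im=cv2.imread(n+'.png');d=np.load(n+'_d.npy');W=cloud(n,d)
    big=cv2.resize(im,None,fx=4,fy=4,interpolation=cv2.INTER_CUBIC)
    def mk(p,c): 
        for a in proj(n,p): cv2.circle(big,tuple(int(round(4*x+1.5)) for x in a),3,c,-1)
    mk([[0,0,0]],(0,0,255)); mk([[217.7,585.8,231.3]],(0,255,0))
    cen=proj(n,[[0,0,30],[217.7,585.8,231],[489,22,24],[489,207,20]])
    for a in cen:
        u,v=[int(4*x) for x in a];u=min(max(u,200),1848);v=min(max(v,150),1386)
        tiles.append(cv2.resize(big[v-150:v+150,u-200:u+200],(400,300)))
    # table
    for X,Y in[(300,150),(600,0),(300,-150),(650,300)]:
        u,v=np.round(proj(n,[[X,Y,0]])[0]).astype(int);print(n,X,Y,W[v,u].round(1))
    # bbox of jar cap, mouse, specimen, top by height
    for nm,(x,y),zl in[('jar',(735,48),(60,72)),('mouse',(430,430),(15,40)),('spec',(500,20),(15,32))]:
        m=(np.hypot(W[...,0]-x,W[...,1]-y)<85)&(W[...,2]>zl[0])&(W[...,2]<zl[1]);P=W[m];print(n,nm,m.sum(),P.min(0).round(),P.max(0).round())
cv2.imwrite('pics/a.png',np.vstack([np.hstack([tiles[0],tiles[4]]),np.hstack([tiles[2],tiles[6]])]))
cv2.imwrite('b.png',np.vstack([np.hstack([tiles[1],tiles[5]]),np.hstack([tiles[3],tiles[7]])]))
E
```

```text
scene 300 150 [461.2 135.  157.9]
scene 600 0 [603.6  -1.4   6.3]
scene 300 -150 [ 299.9 -150.3    2.5]
scene 650 300 [651.8 299.3   1.7]
scene jar 217 [710.  22.  60.] [766.  73.  71.]
scene mouse 366 [371. 398.  15.] [477. 475.  37.]
scene spec 311 [449. -23.  15.] [542.  48.  32.]
top 300 150 [299.1 149.   -1.9]
top 600 0 [599.1  -0.8   2.5]
top 300 -150 [ 298.4 -149.7    0. ]
top 650 300 [650.  299.4   2. ]
top jar 177 [713.  25.  60.] [764.  76.  72.]
top mouse 536 [366. 398.  15.] [476. 479.  39.]
top spec 369 [451. -19.  15.] [538.  50.  31.]
```

View pics/a.png

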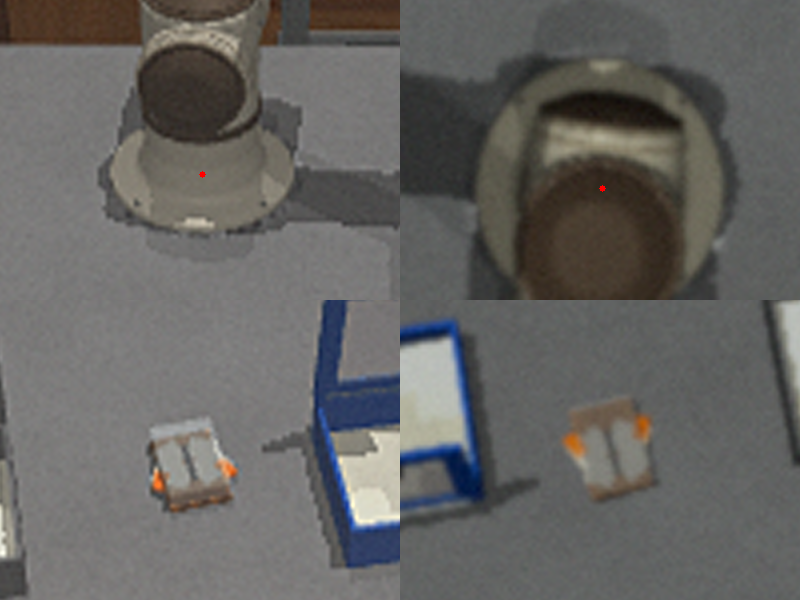

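```bash
cat > fit.py <<'E'
from h import *
def fit(ims,ds,spec=(495,15),blue=True):
    allP=[];sp=[]
    for n in ims:
        im=ims[n].astype(int);W=cloud(n,ds[n]);ok=ds[n]>0
        b=(im[...,0]-im[...,2]>40)&(im[...,0]>60)&ok
        P=W[b];P=P[(np.hypot(P[:,0]-500,P[:,1]-200)<220)&(P[:,2]>-5)];allP.append(P)
        print(n,'blue',len(P))
        lo=P[(P[:,2]>42)&(P[:,2]<58)];r=cv2.minAreaRect(lo[:,:2].astype(np.float32));print(' rim',np.round(r[0],1),np.round(r[1],1),round(r[2],1),lo[:,2].mean().round(1))
        S=W[ok&(np.hypot(W[...,0]-spec[0],W[...,1]-spec[1])<75)];S=S[(S[:,2]>15)&(S[:,2]<36)]
        r=cv2.minAreaRect(S[:,:2].astype(np.float32));print(' spec',np.round(r[0],1),np.round(r[1],1),round(r[2],1),S.mean(0).round(1))
        L=P[P[:,2]>75]
        for a,b_ in((75,110),(110,150),(150,180),(180,230)):
            q=L[(L[:,2]>a)&(L[:,2]<b_)]
            if len(q):print('  lid z',q.mean(0).round(1),q.min(0).round(),q.max(0).round(),len(q))
E
python3 - <<'E'
from fit import *
fit({n:cv2.imread(n+'.png') for n in('scene','top')},{n:np.load(n+'_d.npy') for n in('scene','top')})
E
```

```text
scene blue 1471
 rim [508.4 205.8] [156.9 151.3] 10.4 49.7
 spec [494.1  11. ] [85.8 55.4] 15.9 [497.5  12.3  24.8]
  lid z [439.6 192.2  92.1] [423. 119.  76.] [454. 267. 110.] 62
  lid z [444.1 193.9 129.4] [428. 120. 111.] [460. 269. 150.] 79
  lid z [449.7 189.1 164.9] [429. 121. 150.] [465. 269. 180.] 62
  lid z [457.  195.2 202.4] [434. 123. 180.] [482. 270. 218.] 278
top blue 769
 rim [510.4 208.4] [155.5 150.8] 11.0 49.6
 spec [494.9  14.1] [80.7 55.4] 14.9 [494.5  14.4  24.1]
  lid z [436.9 190.7  88.9] [422. 122.  75.] [452. 267. 109.] 34
  lid z [441.3 191.8 129.8] [427. 123. 110.] [460. 268. 150.] 40
  lid z [444.6 198.3 166.2] [431. 124. 150.] [461. 268. 179.] 31
  lid z [457.9 199.2 206.4] [436. 125. 181.] [480. 271. 218.] 269
```

```bash
cp b.png pics/b.png
```

```text
(no output)
```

View pics/b.png

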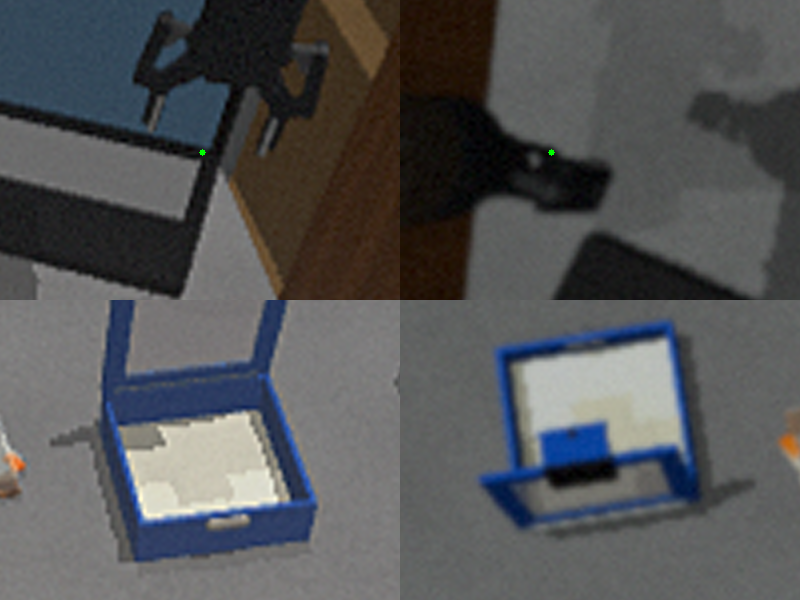

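Candidates for the specimen: block at top pixel (242,206), y≈+13; block at (356,268), y≈−361; plus the fixed tray of butterflies at (250,103). The one farthest to the left, (242,206), is the right one. The close crop shows a clear block with a wooden base and the butterfly facing up. The blue lid leans at about 1.45 rad, with its lip over the hinge side.

Call:
arm_command([
  [[0.16,0.16,-0.16],[0,0,-0.045]],
  [[0.32,0.31,-0.2],[0,0,-0.09]],
  [[0.48,0.46,-0.2],[0,0,-0.135]],
  [[0.64,0.61,-0.2],[0,0,-0.18]],
  [[0.78,0.75,-0.2],[0,0,-0.199]],
], grip=1)

```text
clock: 1.3
position: [322.0, 369.4, 281.6]
ee_rot: [0.991, 0.136, 0.0, -0.001]
contact_force: [0.7, 0.0, 0.2]
gripper_width: 85.8
grasp_force: 0.0
```

```bash
cat > to.py <<'E'
import sys
from h import *
x,y,z,a=map(float,sys.argv[1:5])
s=arm.read_state();r=R.from_quat(s['ee_rot']);ca,sa=np.cos(np.radians(a)),np.sin(np.radians(a))
t=R.from_matrix([[ca,sa,0],[sa,-ca,0],[0,0,-1]])
print('t',round(s['clock'],2),s['position'].round(1),'tilt/yaw',np.degrees(np.arctan2(*r.as_matrix()[[1,0],0])).round(1),'sh',rel([x,y,z]).round(3),'turn',((r.inv()*t).as_rotvec()/np.pi).round(3),'F',s['contact_force'].round(1),'w',round(s['gripper_width'],1),round(s['grasp_force'],1))
E
python3 to.py 494.5 13 80 15.4
```

```text
t 1.3 [322.  369.4 281.6] tilt/yaw 15.7 sh [0.278 1.56  0.805] turn [-0.    -0.     0.002] F [0.7 0.  0.2] w 85.8 0.0
```

Call:
arm_command([
  [[0.03,0.19,0],[0,0,0]],
  [[0.07,0.38,0],[0,0,0]],
  [[0.1,0.57,0],[0,0,0]],
  [[0.14,0.76,0],[0,0,0]],
  [[0.18,0.95,0],[0,0,0]],
])

```text
clock: 1.8
position: [428.5, 152.3, 281.5]
ee_rot: [0.991, 0.135, 0.001, -0.0]
contact_force: [1.0, 0.7, 0.1]
gripper_width: 85.5
grasp_force: 0.0
```

```bash
python3 to.py 494.5 13 80 15.4
```

```text
t 1.8 [428.5 152.3 281.5] tilt/yaw 15.5 sh [0.105 0.608 0.806] turn [-0. -0.  0.] F [1.  0.7 0.1] w 85.5 0.0
```

Call:
arm_command([
  [[0.03,0.18,0],[0,0,0]],
  [[0.06,0.36,0.05],[0,0,0]],
  [[0.09,0.5,0.2],[0,0,0]],
  [[0.09,0.5,0.38],[0,0,0]],
  [[0.09,0.5,0.5],[0,0,0]],
])

```text
clock: 2.3
position: [481.9, 37.9, 153.3]
ee_rot: [0.991, 0.133, -0.001, 0.0]
contact_force: [-0.3, -0.9, -0.1]
gripper_width: 85.6
grasp_force: 0.0
```

Call:
arm_command([
  [[0,0,0.1],[0,0,0]],
  [[0,0,0.15],[0,0,0]],
  [[0,0,0.15],[0,0,0]],
])

```text
clock: 2.6
position: [481.7, 39.1, 116.6]
ee_rot: [0.991, 0.134, -0.002, 0.001]
contact_force: [-0.6, 0.4, -0.2]
gripper_width: 85.6
grasp_force: 0.0
```

```bash
python3 - <<'E'
from fit import *
i,d=arm.get_image('scene');fit({'scene':i},{'scene':d})
E
python3 to.py 494.5 13 0 15.4
```

```text
scene blue 1475
 rim [508.  206.4] [158.3 151.7] 9.7 49.6
 spec [495.3   9. ] [84.9 63.6] 13.8 [497.9  12.   24.7]
  lid z [439.6 194.1  92.8] [423. 121.  76.] [457. 267. 109.] 60
  lid z [444.1 192.3 129.7] [426. 120. 110.] [461. 269. 150.] 81
  lid z [448.3 190.8 165.1] [429. 121. 150.] [464. 270. 180.] 63
  lid z [457.4 195.6 202.3] [434. 123. 180.] [482. 269. 218.] 267
t 2.65 [482.8  39.5 118. ] tilt/yaw 15.4 sh [0.018 0.114 0.472] turn [0. 0. 0.] F [-0.1 -0.1 -0.1] w 85.3 0.0
```

Call:
arm_command([
  [[0.018,0.112,0],[0,0,0]],
  [[0.018,0.112,0.12],[0,0,0]],
  [[0.018,0.112,0.26],[0,0,0]],
  [[0.018,0.112,0.38],[0,0,0]],
  [[0.018,0.112,0.43],[0,0,0]],
])

```text
clock: 3.15
position: [494.4, 13.7, 9.8]
ee_rot: [0.991, 0.134, -0.001, 0.0]
contact_force: [-0.8, 0.1, 0.5]
gripper_width: 85.6
grasp_force: 0.0
```

Call:
arm_command([
  [[0,0,0.02],[0,0,0]],
  [[0,0,0.037],[0,0,0]],
  [[0,0,0.037],[0,0,0]],
])

```text
clock: 3.45
position: [495.6, 14.2, 2.4]
ee_rot: [0.991, 0.134, 0.001, -0.0]
contact_force: [0.1, -0.4, 0.0]
gripper_width: 85.7
grasp_force: 0.0
```

```bash
python3 to.py 494.5 13 0 15.4
```

```text
t 3.45 [495.6  14.2   2.4] tilt/yaw 15.5 sh [-0.005  0.003  0.01 ] turn [-0.    -0.001  0.   ] F [ 0.1 -0.4  0. ] w 85.7 0.0
```

Call:
arm_command([
  [[0,0,0],[0,0,0]],
  [[0,0,0],[0,0,0]],
  [[0,0,0],[0,0,0]],
  [[0,0,0],[0,0,0]],
  [[0,0,0],[0,0,0]],
], grip=0)

```text
clock: 3.95
position: [495.6, 14.0, 3.0]
ee_rot: [0.991, 0.135, 0.001, -0.0]
contact_force: [-1.3, -0.1, 5.7]
gripper_width: 53.7
grasp_force: 64.4
```

```bash
python3 to.py 494.5 13 0 15.4
```

```text
t 3.95 [495.6  14.    3. ] tilt/yaw 15.5 sh [-0.005  0.003  0.012] turn [ 0.    -0.001  0.   ] F [-1.3 -0.1  5.7] w 53.7 64.4
```

Call:
arm_command([
  [[0,0,-0.1],[0,0,0]],
  [[0,0,-0.24],[0,0,0.01]],
  [[0.08,0,-0.36],[0,0,0.027]],
  [[0.16,0,-0.38],[0,0,0.027]],
  [[0.16,0,-0.38],[0,0,0.027]],
])

```text
clock: 4.45
position: [536.6, 25.6, 98.9]
ee_rot: [0.996, 0.092, 0.003, -0.001]
contact_force: [-0.5, 0.9, -1.4]
gripper_width: 53.9
grasp_force: 63.9
```

```bash
python3 to.py 528 209.5 100 10.6
```

```text
t 4.45 [536.6  25.6  98.9] tilt/yaw 10.6 sh [ 0.102 -0.73  -0.003] turn [-0.    -0.002  0.   ] F [-0.5  0.9 -1.4] w 53.9 63.9
```

Call:
arm_command([
  [[0.03,-0.15,0],[0,0,0]],
  [[0.06,-0.32,0],[0,0,0]],
  [[0.09,-0.5,0],[0,0,0]],
  [[0.1,-0.65,0],[0,0,0]],
  [[0.1,-0.73,0],[0,0,0]],
])

```text
clock: 4.95
position: [523.2, 210.7, 96.0]
ee_rot: [0.996, 0.093, -0.001, 0.0]
contact_force: [0.8, -1.5, -1.1]
gripper_width: 54.0
grasp_force: 63.9
```

Call:
arm_command([
  [[0,0,0],[0,0,0]],
  [[0,0,0],[0,0,0]],
])

```text
clock: 5.15
position: [523.3, 208.1, 95.9]
ee_rot: [0.996, 0.092, -0.001, 0.0]
contact_force: [0.1, 0.1, -1.6]
gripper_width: 53.3
grasp_force: 63.9
```

```bash
python3 - <<'E'
from fit import *
i,d=arm.get_image('scene');cv2.imwrite('pics/c.png',cv2.resize(i[80:230,220:420],(800,600),interpolation=cv2.INTER_CUBIC))
E
python3 to.py 528 209.5 11 10.6
```

```text
t 5.2 [523.5 207.6  96.1] tilt/yaw 10.5 sh [ 0.02  -0.005  0.34 ] turn [ 0.     0.001 -0.   ] F [ 0.6 -0.7 -2.1] w 53.7 63.9
```

View pics/c.png

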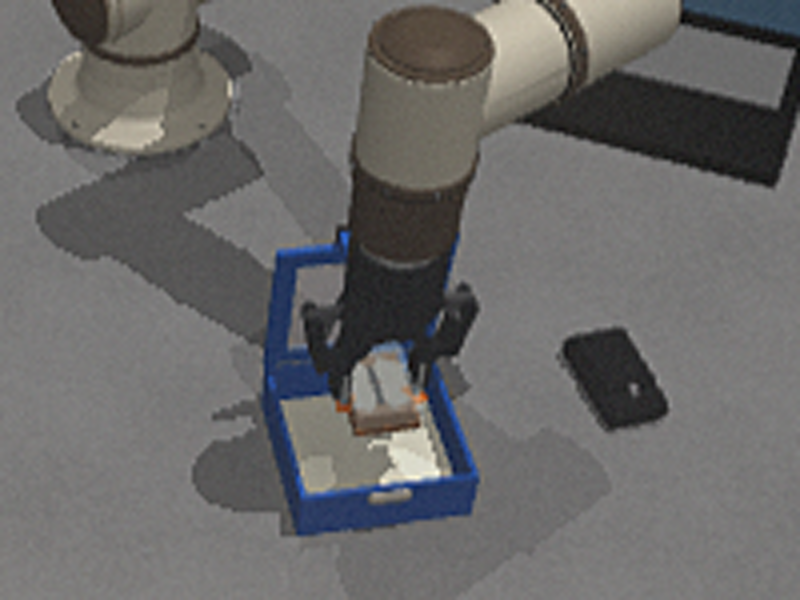

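The block is held level over the box, at crop (385,385), and clear of the lid.

Call:
arm_command([
  [[0.02,-0.005,0.06],[0,0,0]],
  [[0.02,-0.005,0.15],[0,0,0]],
  [[0.02,-0.005,0.24],[0,0,0]],
  [[0.02,-0.005,0.3],[0,0,0]],
  [[0.02,-0.005,0.32],[0,0,0]],
])

```text
clock: 5.7
position: [528.0, 208.6, 13.8]
ee_rot: [0.996, 0.091, -0.002, 0.001]
contact_force: [0.3, -1.1, -2.2]
gripper_width: 53.7
grasp_force: 63.9
```

Call:
arm_command([
  [[0,0,0.008],[0,0,0]],
  [[0,0,0.016],[0,0,0]],
  [[0,0,0.016],[0,0,0]],
])

```text
clock: 6.0
position: [529.5, 210.7, 13.1]
ee_rot: [0.996, 0.092, 0.0, -0.0]
contact_force: [0.1, -0.4, -1.9]
gripper_width: 53.9
grasp_force: 63.9
```

Call:
arm_command([
  [[0,0,0.004],[0,0,0]],
  [[0,0,0.008],[0,0,0]],
  [[0,0,0.008],[0,0,0]],
])

```text
clock: 6.3
position: [529.3, 210.8, 11.1]
ee_rot: [0.996, 0.092, 0.0, -0.0]
contact_force: [0.0, -0.5, -0.0]
gripper_width: 53.7
grasp_force: 64.0
```

Weight has come off the wrist, so the block is resting on the floor. Releasing and rising.

Call:
arm_command([
  [[0,0,0],[0,0,0]],
  [[0,0,0],[0,0,0]],
  [[0,0,0],[0,0,0]],
  [[0,0,0],[0,0,0]],
  [[0,0,0],[0,0,0]],
], grip=0.95)

```text
clock: 6.8
position: [529.2, 210.6, 10.7]
ee_rot: [0.996, 0.092, 0.0, -0.0]
contact_force: [0.3, -0.8, -0.2]
gripper_width: 81.2
grasp_force: 0.0
```

Call:
arm_command([
  [[0,0,-0.08],[0,0,0]],
  [[0,0,-0.2],[0,0,0]],
  [[0,0,-0.36],[0,0,0]],
  [[0.18,0,-0.4],[0,0,0]],
  [[0.36,0,-0.4],[0,0,0]],
])

```text
clock: 7.3
position: [619.6, 228.3, 115.1]
ee_rot: [0.996, 0.093, 0.003, -0.001]
contact_force: [0.2, 0.3, 1.3]
gripper_width: 81.5
grasp_force: 0.0
```

Call:
arm_command([
  [[0.15,0,-0.15],[0,0,0]],
  [[0.25,0,-0.3],[0,0,0]],
  [[0.25,0,-0.4],[0,0,0]],
  [[0.25,0,-0.4],[0,0,0]],
], grip=0)

```text
clock: 7.7
position: [681.7, 239.2, 215.5]
ee_rot: [0.996, 0.092, 0.004, -0.001]
contact_force: [0.3, -0.1, 1.4]
gripper_width: 22.9
grasp_force: 0.0
```

```bash
python3 - <<'E'
from fit import *
i,d=arm.get_image('scene');cv2.imwrite('pics/d.png',cv2.resize(i[80:230,220:420],(800,600),interpolation=cv2.INTER_CUBIC))
i2,d2=arm.get_image('top');fit({'scene':i,'top':i2},{'scene':d,'top':d2},(528,210))
E
python3 to.py 560 215 200 10.6
```

```text
scene blue 1214
 rim [508.5 206. ] [157.6 150.6] 10.1 49.5
 spec [535.7 209.8] [100.9 146.7] 11.0 [540.1 213.   29.5]
  lid z [446.9 154.4  92.3] [428. 119.  76.] [456. 255. 110.] 43
  lid z [453.1 143.2 129.1] [431. 121. 112.] [462. 252. 149.] 44
  lid z [459.4 129.8 164.4] [455. 121. 150.] [464. 139. 180.] 34
  lid z [460.1 185.3 203.4] [438. 123. 181.] [483. 248. 216.] 230
top blue 587
 rim [516.5 210.2] [140.4 150.4] 10.0 49.5
 spec [535.  210.9] [ 93.4 144.9] 9.9 [538.7 213.4  29.4]
  lid z [428.  240.   89.2] [421. 131.  75.] [448. 267. 104.] 15
  lid z [436.3 221.2 128.2] [426. 123. 111.] [460. 270. 146.] 27
  lid z [444.3 198.8 165.3] [431. 124. 151.] [460. 269. 179.] 27
  lid z [457.2 198.4 205. ] [434. 125. 180.] [479. 270. 219.] 220
t 7.8 [678.7 238.6 210.6] tilt/yaw 10.6 sh [-0.484  0.006  0.043] turn [-0.  0. -0.] F [-0.2  0.6 -0.9] w 7.8 0.0
```

View pics/d.png

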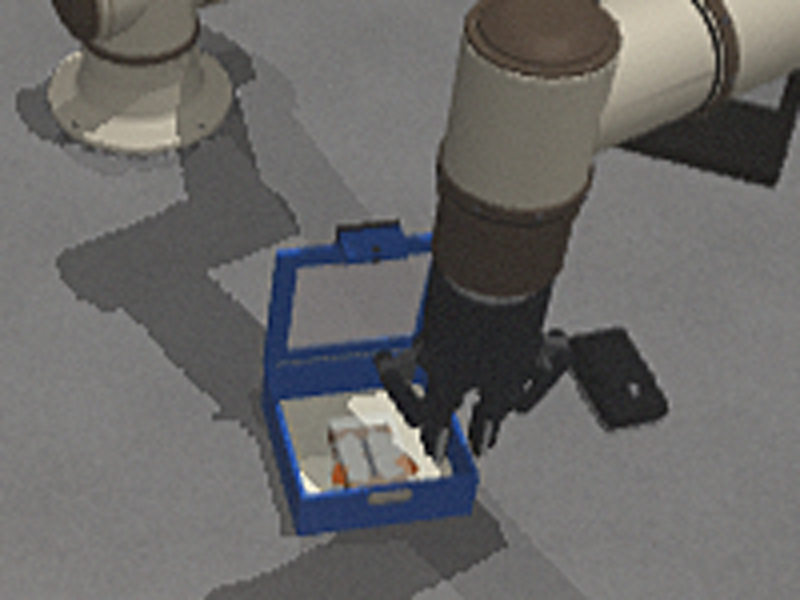

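Block lies flat, butterfly up, at crop (375,450). Next: over the lid, then down behind it.

Call:
arm_command([
  [[0,0,-0.16],[0,0,0]],
  [[-0.18,0,-0.24],[0,0,0]],
  [[-0.37,0,-0.24],[0,0,0]],
  [[-0.56,0,-0.24],[0,0,0]],
  [[-0.75,0,-0.24],[0,0,0]],
])

```text
clock: 8.3
position: [491.7, 203.1, 268.8]
ee_rot: [0.996, 0.092, -0.002, 0.001]
contact_force: [-0.3, 0.8, 1.2]
gripper_width: -0.2
grasp_force: 0.0
```

Call:
arm_command([
  [[-0.19,0,0],[0,0,0]],
  [[-0.36,0,0],[0,0,0]],
  [[-0.44,0,0],[0,0,0]],
  [[-0.44,0,0],[0,0,0]],
])

```text
clock: 8.7
position: [383.4, 182.5, 269.9]
ee_rot: [0.996, 0.093, -0.001, 0.0]
contact_force: [1.0, 0.8, 0.9]
gripper_width: 0.0
grasp_force: 0.0
```

```bash
cat > bx.py <<'E'
import sys
from h import *
bx,z=map(float,sys.argv[1:3]);a=np.radians(10.4);c=np.array([508,206.])
s=arm.read_state();p=s['position'];d=p[:2]-c
print('box x,y',(d@[np.cos(a),np.sin(a)]).round(1),(d@[-np.sin(a),np.cos(a)]).round(1),'z',p[2].round(1))
t=c+bx*np.array([np.cos(a),np.sin(a)])
import os;os.system(f'python3 to.py {t[0]} {t[1]} {z} 10.4')
E
python3 bx.py -115 185
```

```text
t 8.7 [383.4 182.5 269.9] tilt/yaw 10.7 sh [ 0.048 -0.002  0.34 ] turn [0.    0.001 0.002] F [1.  0.8 0.9] w 0.0 0.0
box x,y -126.8 -0.6 z 269.9
```

Call:
arm_command([
  [[0,0,0.16],[0,0,0]],
  [[0,0,0.3],[0,0,0]],
  [[0,0,0.34],[0,0,0]],
  [[0.08,0,0.34],[0,0,0]],
  [[0.12,0,0.34],[0,0,0]],
])

```text
clock: 9.2
position: [417.7, 190.0, 185.6]
ee_rot: [0.996, 0.092, 0.0, 0.0]
contact_force: [-0.1, -0.1, 2.0]
gripper_width: -0.1
grasp_force: 0.0
```

Call:
arm_command([
  [[0.05,0,-0.01],[0,0,0]],
  [[0.1,0,-0.015],[0,0,0]],
  [[0.15,0,-0.018],[0,0,0]],
  [[0.19,0,-0.018],[0,0,0]],
  [[0.212,0,-0.018],[0,0,0]],
])

```text
clock: 9.7
position: [469.1, 199.4, 190.2]
ee_rot: [0.996, 0.092, 0.0, -0.0]
contact_force: [-0.6, -0.2, 0.2]
gripper_width: 0.2
grasp_force: 0.3
```

```bash
python3 bx.py -3 171;python3 - <<'E'
from h import *
i,d=arm.get_image('scene');cv2.imwrite('pics/e.png',cv2.resize(i[80:230,220:420],(800,600),interpolation=cv2.INTER_CUBIC))
E
```

```text
t 9.7 [469.1 199.4 190.2] tilt/yaw 10.5 sh [0.146 0.003 0.077] turn [-0.    -0.     0.001] F [-0.6 -0.2  0.2] w 0.2 0.3
box x,y -39.4 0.5 z 190.2
```

View pics/e.png

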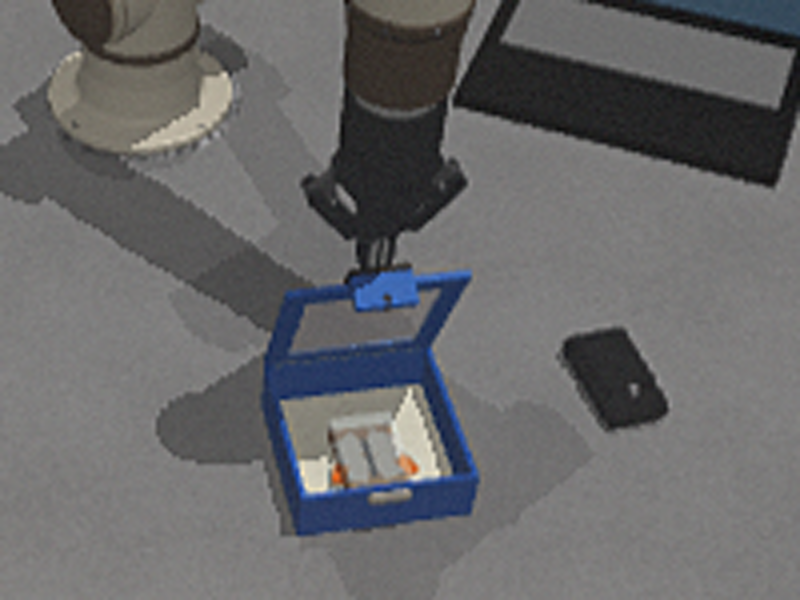

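The lid is swinging forward, with the pad at crop (385,285) under the fingers. I'll continue along the arc.

Call:
arm_command([
  [[0.05,0,0.02],[0,0,0]],
  [[0.1,0,0.045],[0,0,0]],
  [[0.146,0,0.077],[0,0,0]],
  [[0.195,0,0.11],[0,0,0]],
  [[0.24,0,0.15],[0,0,0]],
])

```text
clock: 10.25
position: [528.2, 210.4, 151.6]
ee_rot: [0.996, 0.092, -0.0, 0.0]
contact_force: [-0.3, -0.5, -0.0]
gripper_width: -0.3
grasp_force: 0.2
```

Call:
arm_command([
  [[0.04,0,0.035],[0,0,0]],
  [[0.07,0,0.075],[0,0,0]],
  [[0.1,0,0.12],[0,0,0]],
  [[0.125,0,0.165],[0,0,0]],
  [[0.145,0,0.21],[0,0,0]],
])

```text
clock: 10.75
position: [563.1, 217.0, 99.1]
ee_rot: [0.996, 0.092, -0.0, 0.0]
contact_force: [0.1, 0.3, 0.1]
gripper_width: -0.1
grasp_force: 0.1
```

```bash
python3 bx.py 70 75;python3 - <<'E'
from h import *
i,d=arm.get_image('scene');cv2.imwrite('pics/f.png',cv2.resize(i[80:230,220:420],(800,600),interpolation=cv2.INTER_CUBIC))
E
```

```text
t 10.75 [563.1 217.   99.1] tilt/yaw 10.6 sh [0.055 0.004 0.096] turn [0.    0.    0.001] F [0.1 0.3 0.1] w -0.1 0.1
box x,y 56.2 0.8 z 99.1
```

View pics/f.png

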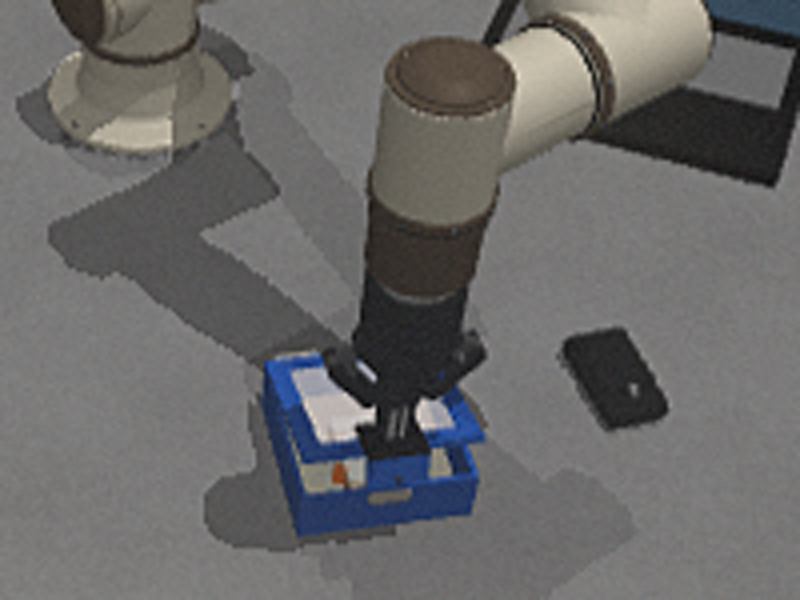

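The fingers rest on the pad at crop (395,440), lid about 0.25 rad open. I'll press down in small steps.

Call:
arm_command([
  [[0.02,0,0.04],[0,0,0]],
  [[0.04,0,0.075],[0,0,0]],
  [[0.045,0,0.1],[0,0,0]],
  [[0.045,0,0.115],[0,0,0]],
  [[0.045,0,0.13],[0,0,0]],
])

```text
clock: 11.3
position: [575.1, 219.4, 70.1]
ee_rot: [0.996, 0.093, 0.002, -0.0]
contact_force: [-2.1, -1.5, 10.9]
gripper_width: 0.3
grasp_force: 5.7
```

Call:
arm_command([
  [[0,0,0.008],[0,0,0]],
  [[0,0,0.014],[0,0,0]],
  [[0,0,0.018],[0,0,0]],
  [[0,0,0.018],[0,0,0]],
])

```text
clock: 11.7
position: [575.3, 219.5, 64.5]
ee_rot: [0.996, 0.092, 0.002, -0.001]
contact_force: [2.5, -0.6, 1.9]
gripper_width: 0.3
grasp_force: 1.3
```

Call:
arm_command([
  [[0,0,0.006],[0,0,0]],
  [[0,0,0.012],[0,0,0]],
  [[0,0,0.016],[0,0,0]],
  [[0,0,0.016],[0,0,0]],
])

```text
clock: 12.1
position: [575.1, 219.6, 61.6]
ee_rot: [0.996, 0.093, 0.002, -0.0]
contact_force: [-1.2, -0.9, 13.3]
gripper_width: -0.2
grasp_force: 6.2
```

Call:
arm_command([
  [[0,0,-0.05],[0,0,0]],
  [[0,0,-0.2],[0,0,0]],
  [[0,0,-0.4],[0,0,0]],
  [[0,0,-0.6],[0,0,0]],
  [[0,0,-0.75],[0,0,0]],
])

```text
clock: 12.6
position: [573.5, 219.0, 249.5]
ee_rot: [0.996, 0.092, 0.0, -0.0]
contact_force: [0.8, 1.4, -0.1]
gripper_width: 0.2
grasp_force: 0.0
```

Call:
arm_command([
  [[-0.1,-0.15,0],[0,0,0]],
  [[-0.2,-0.3,0],[0,0,0]],
  [[-0.25,-0.45,0],[0,0,0]],
  [[-0.25,-0.6,0],[0,0,0]],
  [[-0.25,-0.75,0],[0,0,0]],
])

```text
clock: 13.1
position: [476.2, 392.7, 246.3]
ee_rot: [0.996, 0.092, -0.001, 0.0]
contact_force: [1.6, -0.7, -0.1]
gripper_width: -0.3
grasp_force: 0.0
```

```bash
python3 bx.py 70 75;python3 - <<'E'
from h import *
i,d=arm.get_image('scene');cv2.imwrite('pics/g.png',cv2.resize(i[120:270,100:400],(800,400),interpolation=cv2.INTER_CUBIC))
for n in('scene','top'):
    if n=='top': i,d=arm.get_image(n)
    W=cloud(n,d);a=np.radians(10.4);dx=W[...,0]-508;dy=W[...,1]-206
    X=dx*np.cos(a)+dy*np.sin(a);Y=dy*np.cos(a)-dx*np.sin(a)
    for x0,x1,y0,y1 in((-70,-60,-65,65),(50,65,30,70),(50,65,-70,-30),(55,80,-18,18)):
        m=(X>x0)&(X<x1)&(Y>y0)&(Y<y1)&(W[...,2]>25)&(d>0);print(n,x0,y0,np.median(W[m][:,2]).round(1),m.sum())
E
```

```text
t 13.1 [476.2 392.7 246.3] tilt/yaw 10.6 sh [0.269 0.758 0.685] turn [0.    0.001 0.001] F [ 1.6 -0.7 -0.1] w -0.3 0.0
box x,y 2.4 189.4 z 246.3
scene -70 -65 57.5 83
scene 50 30 56.5 41
scene 50 -70 55.8 42
scene 55 -18 63.1 61
top -70 -65 56.4 115
top 50 30 55.4 54
top 50 -70 56.0 52
top 55 -18 62.2 78
```

View pics/g.png

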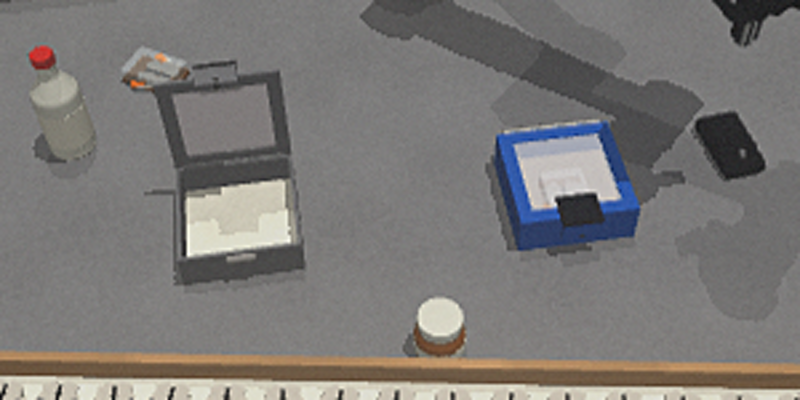

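The blue lid is level and shut: lid at z≈56, pad at z≈62, crop (580,210). The grey box is open and empty, and the bystanders haven't moved.

Call:
arm_command([
  [[0,0,0],[0,0,0]],
  [[0,0,0],[0,0,0]],
  [[0,0,0],[0,0,0]],
])

```text
clock: 13.5
position: [478.1, 390.7, 246.6]
ee_rot: [0.996, 0.091, -0.0, 0.0]
contact_force: [-0.1, 0.2, -0.6]
gripper_width: -0.1
grasp_force: 0.0
```

```bash
python3 -c "
from bench import arm
print(arm.job_done())"
```

```text
the job is handed in; nothing more can be done
None
```

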